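# Press a tube rack's end panel home with a trigger clamp and release it

## Robot

A 6-joint arm with a two-finger parallel gripper is mounted at the origin on the work surface. World frame = base frame: x ahead of the robot, y to its left, z up, the work surface at z = 0. Lengths are in m, angles in rad, forces in N, time in s.
With the tool pointing down it reaches from about 0.375 to 0.825 m from the base axis. Payload 5.5 kg.
Tool frame: the origin (TCP) lies midway between the tips of the shut fingers; the grasp point (between the pads) lies 19 mm behind it; z points along the fingers, y is the direction in which the jaws open and shut (so a half turn about z gives the same grasp; the last joint's range is limited). The gripper opens to 85 mm and grips with 20 to 120 N. Pads are 22 mm wide; open, the fingers measure 114 mm over their backs; the gripper's body (76 mm by 85 mm) begins 54 mm behind the grasp point. The pads swing forward as they close: fully open they stand 13 mm farther back than shut.
Start: joints at [-1.227, 0.314, -0.047, 1.21, 0, 1.571], TCP at [0.202, -0.565, 0.231] pointing down, gripper open.
Joint ranges: [-2.67, 2.67], [-0.69, 1.73], [-1.03, 1.25], [-2.08, 2.16], [-1.42, 1.45], [-3.14, 3.14]. Speed limits (rad/s): [2.39, 2.39, 3.01, 3.14, 3.14, 3.14].

## Interface

Orientations are given as a 3x3 rotation matrix whose columns are the frame's x, y, z axes.
In Python, from rig import sensors, optics, workorder, nets gives the robot as it stands.
- The arm moves only by the tool drive_tool, never from a script. Its argument "targets" is one flat list of numbers, 7 for each row, row after row: the shift along the tool's x, y, z in mm, then the turn, a rotation vector about the tool's x, y, z in degrees, then the opening, from 0 (shut) to 1 (fully open). A call has exactly 8 rows; each row is the pose to reach, as a shift and turn from the pose commanded when the call began, along the tool's axes at that moment; what a row does not reach only later rows make up. A row lasts 1/10 s, in which the tool goes at most 50 mm and 8.59 degrees, less where a joint would pass 70% of its speed; a pose out of reach is approached as far as the arm can. A call with a gripper value outside its range is refused whole. The fingers move at their own pace and stop on an object; "squeeze" is the grip in N (left out, the last holds). Time passes only in rows, so rows that repeat a pose let the fingers close, or fill a call up. It gives the time, the measured TCP pose, the force and the opening at its end, in the units of the state.
- sensors.observe(): the state, without advancing time (a new reading comes with each control period).
- optics.snapshot(name): name is "side" or "top"; returns a dict with "img" (400x640x3 uint8, red, green, blue), "fx", "fy", "cx", "cy" (pixels), "dist_coeffs" ([k1, k2, p1, p2, k3] as OpenCV has them; the pictures are not rectified), "pose" (4x4, takes a point from camera to world coordinates). Camera axes: x right, y down, z forward; pixel columns grow to the right and rows downward; lengths in m; the calibration is good to about 2 mm. A picture is of the moment at which its call begins. There is no depth.
- workorder.job_done(): hands the job in, once; it reports no verdict.
Trained networks look in a picture, given as the dict that the camera call returned (one of the last four; its "shot" number tells which), for a name from the list of things; names that differ only in an ending like _2 or _b are one class to them, and where a whole thing is asked for, a point or a joint stands for the part that bears it (a point fixed in the world has none). Each returns a list of dicts, best first, with "confidence" (0 to 1); they miss things now and then, are a little off and sometimes report something else, mostly with a low value. They report only what shows in the picture. A call takes as long as a camera call. They do not tell look-alikes from the thing itself.
- nets.find_in(picture, label): "extent" ([centre column, centre row, width, height] in pixels, round what is visible of it).
The state is a dict: "time_s": time; "joint_pos": joint angles; "joint_velocities": joint speeds; "effort": joint torques, N m; "tool_pos": TCP position; "tool_rot": TCP orientation; "contact_force": force on the tool from outside, world axes, zero at the start; "ft_torque": the same for the moment, N m; "opening": finger opening in m.
Only numpy, scipy, OpenCV 4.12 (cv2) and the standard library are available. Lean on these libraries where they do the work, as an engineer would, in place of code of your own. Each camera call takes 0.05 s, during which the arm holds its last target. There are 200 camera calls.

## Task

The yellow test-tube rack lies between the jaws of the bar clamp, its near end panel only started on its pins. Squeeze the clamp's blue trigger, again and again but gently, to walk the orange jaw onto the panel and press the panel fully home, tight between the jaws; do not crack it by squeezing too hard, and do not push on the rack by hand. Then let go of the trigger, press the red release tab and draw the jaw at least 25 mm back from the panel, leaving the rack standing in its place with the panel home and the glassware untouched.

Things in the scene. Friction and masses are not known exactly. Their poses are not given: they have to be found in the camera images.
- jig: White board 210 x 353 x 12 mm fixed on the bench; a trigger bar clamp is mounted on it, lying flat. Origin: on the board's underside, below the bar's axis. Local y runs along the bar toward the fixed jaw, x from the handle side to the jaw side, z up. Steel bar, local y -222 to 112 mm, axis 38 mm above the bench; all clamp parts lie 20 to 56 mm above the bench.
- fixed_jaw (a point): Centre of the fixed jaw's orange pad face (44 mm along x, 36 mm high), which looks to jig -y; jig frame (46, 75, 38) mm.
- seat (a point): Point on the board's top, jig frame (46, 17.5, 12) mm, where the rack's origin lies when the rack stands against the fixed jaw.
- clamp (a joint): Travel of the clamp's sliding body (black; carries orange jaw, handle, blue trigger, red tab) along the bar, m: 0 wide open, grows as the jaw closes (jig +y). The jaw meets a rack with its panel home, against the fixed jaw, at about 0.065. A pawl on the bar's 4 mm teeth stops it from opening (up to 4 mm of play) unless the tab is pressed; it slides with about 4 N of friction.
- jaw_face (a point): Centre of the sliding jaw's orange pad face, which looks to jig +y; at jig x = 46, height 38 mm. It moves with the sliding body, which keeps the jig's orientation. The body's housing reaches from 6 to 80 mm behind this face (to -y) and from jig x = -24 to 30 mm.
- handle_back (a point): Pressing place on the back of the black handle, jig x = -75, height 38 mm, 84 mm behind the jaw face; looks to jig -y. The handle is a bar along x from jig x = -112 to -24 mm, 24 mm thick along y, 25 to 51 mm above the bench. Free space all around, also under it down to the board's top at 12 mm.
- trigger_face (a point): Pressing place on the front of the blue trigger, looks to jig +y; at rest at jig x = -75, height 38 mm, 66 mm in front of handle_back: the two measure 66 mm over all, 36 to 38 mm fully squeezed. The finger part of the trigger is a bar along x (jig x -98 to -58 mm), 12 mm thick, 27 to 49 mm above the bench. Pinch it together with the handle along y. Sprung: 2 to 4 N, returns when let go.
- trigger (a joint): Trigger angle, rad: 0 at rest, 0.34 fully squeezed (30 mm at the pressing place). A full squeeze and full return walks the jaw 4 to 9 mm. Pinched with 12, 17, 22 N the jaw presses with about 20, 30, 40 N. Pressing the panel in takes 12 to 17 N of pinch; 20 N is plenty, 30 N or more may crack it. Once the panel is home the trigger stalls short of its full stroke, mostly at 42 to 56 mm over all.
- tab_face (a point): Centre of the front of the red release tab, looks to jig +y. The tab is a paddle, jig x -55 to -31 mm, 8 mm thick along y, 29 to 49 mm above the bench, 5 mm behind the jaw face, in front of the trigger; free space before it. Push it to jig -y: 11 mm to its stop with 2 to 7 N frees the sliding body; pushed on with 5 to 8 N it takes the body along and opens the jaw.
- tab (a joint): Release tab angle, rad: about 0 at rest (up to 0.11 while its pawl rides on a tooth), 0.17 fully pressed. Springs back when let go.
- rack: Yellow test-tube rack, 56 mm wide (x), 66 mm high, 115 mm long (y) when complete, loose on the board between the jaws. Origin: centre of its underside, 57.5 mm from the outside of its far end panel (local +y, toward the fixed jaw). It may lie some mm off the fixed jaw and slightly turned; the closing jaws push it along and square it up.
- panel (a joint): Gap between the near end panel and the rack's decks, m: 0 = fully home, 0.006 to 0.010 at the start. Its four pins are a push fit that takes about 13 N to move. The panel cracks if the jaw presses it with more than 55 N.
- panel_face (a point): Centre of the outside of the near end panel (56 x 66 mm, 5 mm thick), 26 mm above the rack's underside; it looks to rack -y, toward the sliding jaw.
- beaker: Glass beaker, 68 mm across, 92 mm high, origin at the centre of its underside. Leave alone.
- reagent: Amber glass bottle, blue cap, 68 mm across, 135 mm high, origin at the centre of its underside. Leave alone.
- wash: Clear plastic bottle, white cap, 60 mm across, 150 mm high, origin at the centre of its underside. Leave alone.
Not all that is in view belongs to the job. There is more than one size of the rack; the job needs the smallest.

How it is judged:
By the outcome, as a careful person would: the job done as asked, in the order asked, and still so for the second after the job is handed in, with the robot touching nothing.
It also fails if it takes over 69 s, if anything falls off the work surface, if the arm or the gripper's body presses on something with over 40 N, if the wrist force passes 120 N, or if a joint passes its speed limit or range.

## Working session

There is one attempt and no reset: what is moved stays moved. The work goes in short steps, Python scripts to look and compute and a tool call to move; the robot and the scene stay as the last step left them, time stands still between calls to the robot, and variables do not carry over. Pictures are saved under pics/ and viewed, about 8 in all and at most 12, crops included, and the job is handed in when it is done.

Besides the shell and the picture viewer there is one more tool, called after "Emit:" in YAML: its name, and indented under it one key for each argument. drive_tool: Moves the arm, as the interface text tells. Its arguments: {"type":"object","properties":{"targets":{"type":"array","items":{"type":"number"}},"squeeze":{"type":"number"}},"required":["targets"]}

```bash
mkdir -p pics; ls
python3 - <<'E'
from rig import sensors, optics, nets
import cv2
s=sensors.observe(); print(s['time_s'],s['tool_pos'],s['tool_rot'],s['opening'])
for n in('top','side'):
    p=optics.snapshot(n); cv2.imwrite(f'pics/{n}0.png',p['img'][:,:,::-1])
    print(n,p['fx'],p['fy'],p['cx'],p['cy'],p['dist_coeffs'],p['pose'])
    for l in('jig','clamp','rack','trigger','tab','handle_back','fixed_jaw','jaw_face','panel','beaker','reagent','wash'):
        try: print(l,[(round(d['confidence'],2),[round(v) for v in d['extent']]) for d in nets.find_in(p,l)][:4])
        except Exception as e: print(l,e)
E
```

```text
pics
0.0 [ 0.2020718  -0.5643143   0.23044159] [[ 9.41473513e-01  3.37086515e-01 -5.53259162e-04]
 [ 3.37086967e-01 -9.41472058e-01  1.65553019e-03]
 [ 3.71788614e-05 -1.74513428e-03 -9.99998477e-01]] 0.08522292697626141
top 382.8754783612756 382.8754783612756 320.45184619180986 199.70813751801725 [-0.05005692  0.          0.          0.          0.        ] [[-0.02055737 -0.99819227  0.05647646  0.43070053]
 [-0.99976906  0.02087796  0.00509239 -0.02474742]
 [-0.0062623  -0.05635873 -0.99839094  1.28895966]
 [ 0.          0.          0.          1.        ]]
jig [(0.87, [336, 168, 112, 78])]
clamp [(0.8, [351, 167, 32, 55]), (0.47, [337, 170, 110, 74]), (0.4, [199, 220, 26, 20])]
rack [(0.92, [312, 150, 39, 21]), (0.77, [300, 247, 60, 37]), (0.57, [394, 270, 55, 37])]
trigger [(0.56, [349, 181, 5, 20])]
tab []
handle_back [(0.8, [353, 166, 33, 52])]
fixed_jaw [(0.82, [337, 171, 110, 76]), (0.25, [193, 150, 31, 20])]
jaw_face [(0.7, [353, 167, 31, 52])]
panel [(0.64, [278, 241, 16, 23]), (0.64, [416, 262, 15, 18])]
beaker [(0.91, [200, 220, 24, 22]), (0.69, [311, 151, 38, 25]), (0.3,
[... 422 characters left out ...]
    1.        ]]
jig [(0.84, [303, 194, 113, 92])]
clamp [(0.59, [316, 174, 62, 21]), (0.43, [302, 193, 109, 90])]
rack [(0.96, [274, 185, 41, 40]), (0.96, [364, 238, 67, 70]), (0.69, [428, 189, 34, 66]), (0.2, [302, 192, 111, 87])]
trigger [(0.68, [325, 181, 26, 13])]
tab [(0.4, [314, 182, 13, 8])]
handle_back [(0.89, [319, 174, 60, 26])]
fixed_jaw [(0.95, [303, 194, 113, 94]), (0.74, [276, 185, 39, 40]), (0.73, [173, 268, 42, 61]), (0.68, [326, 180, 21, 19])]
jaw_face [(0.59, [317, 174, 60, 30])]
panel [(0.73, [343, 251, 27, 45]), (0.71, [285, 175, 15, 23])]
beaker [(0.56, [246, 312, 28, 43])]
reagent [(0.9, [174, 266, 35, 56]), (0.64, [275, 185, 38, 41])]
wash [(0.93, [354, 122, 18, 46])]
```

Run:
```python
import cv2
a=cv2.imread('pics/top0.png')[110:290,180:460]; b=cv2.imread('pics/side0.png')[95:350,150:470]
cv2.imwrite('pics/a.png',cv2.resize(a,None,fx=2.8,fy=2.8,interpolation=cv2.INTER_CUBIC))
cv2.imwrite('pics/b.png',cv2.resize(b,None,fx=2.3,fy=2.3,interpolation=cv2.INTER_CUBIC))
```

```text
(no output)
```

View pics/a.png

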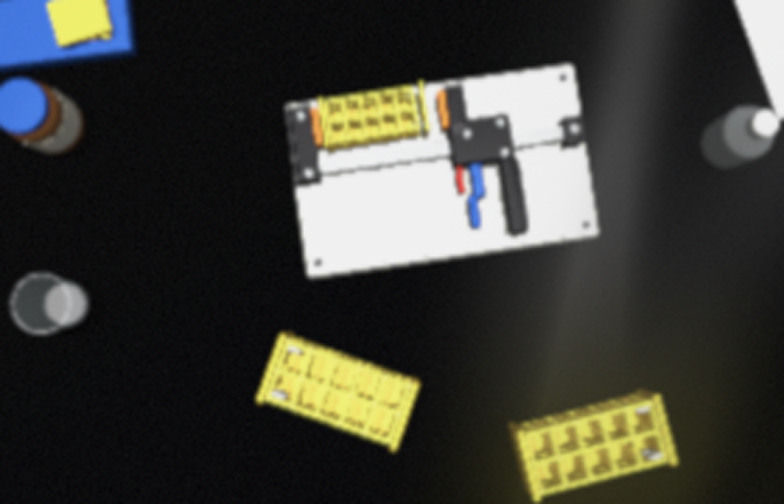

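View pics/b.png

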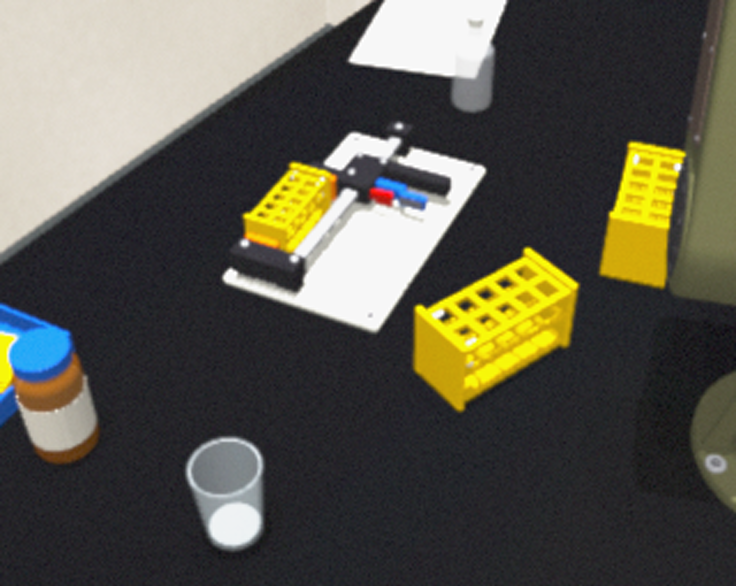

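```bash
cat > h.py <<'E'
import numpy as np, cv2
from rig import sensors, optics, nets
def world(p,uv,z):
    K=np.array([[p['fx'],0,p['cx']],[0,p['fy'],p['cy']],[0,0,1]])
    q=cv2.undistortPoints(np.array(uv,float).reshape(-1,1,2),K,np.array(p['dist_coeffs'])).reshape(-1,2)
    T=np.array(p['pose']); d=np.c_[q,np.ones(len(q))]@T[:3,:3].T
    return T[:3,3]+d*((z-T[2,3])/d[:,2])[:,None]
def proj(p,X):
    K=np.array([[p['fx'],0,p['cx']],[0,p['fy'],p['cy']],[0,0,1]])
    T=np.linalg.inv(np.array(p['pose']))
    return cv2.projectPoints(np.array(X,float).reshape(-1,1,3),cv2.Rodrigues(T[:3,:3])[0],T[:3,3],K,np.array(p['dist_coeffs']))[0].reshape(-1,2)
def blob(m):
    n,l,s,c=cv2.connectedComponentsWithStats(m.astype(np.uint8)); return l,s,c
E
python3 - <<'E'
from h import *
p=optics.snapshot('top'); im=p['img']; print(np.array(im.shape))
x0,y0,x1,y1=275,125,402,215
sub=im[y0:y1,x0:x1].astype(int); m=(sub.min(2)>130)
l,s,c=blob(m); big=np.zeros_like(m)
for i in range(1,len(s)):
    if s[i,4]>60: big|=l==i
ys,xs=np.nonzero(big); W=world(p,np.c_[xs+x0,ys+y0],.012)[:,:2]
r=cv2.minAreaRect((W*1000).astype(np.float32)); print('rect',r); print(cv2.boxPoints(r))
hsv=cv2.cvtColor(im,cv2.COLOR_RGB2HSV)[y0:y1,x0:x1]
H,S,V=hsv[...,0],hsv[...,1],hsv[...,2]
for n,mm,z in(('orange',(H>4)&(H<17)&(S>150)&(V>90),.056),('red',((H<4)|(H>172))&(S>120)&(V>80),.049),('blue',(H>100)&(H<125)&(S>120)&(V>80),.049),('yellow',(H>20)&(H<35)&(S>120)&(V>80),.078),('black',(V<70),.053)):
    l,s,c=blob(mm)
    for i in range(1,len(s)):
        if s[i,4]>=6:
            ys,xs=np.nonzero(l==i); w=world(p,np.c_[xs+x0,ys+y0],z)[:,:2]*1000
            rr=cv2.minAreaRect(w.astype(np.float32))
            if s[i,4]<3000: print(n,s[i],c[i]+[x0,y0],np.round(w.mean(0),1),np.round(rr[0],1),np.round(rr[1],1),round(rr[2],1))
E
```

```text
[400 640   3]
rect ((600.0491943359375, -76.00212097167969), (210.55360412597656, 353.0623779296875), 7.068748950958252)
[[ 473.84863   86.2319 ]
 [ 517.2965  -264.1469 ]
 [ 726.24976 -238.23615]
 [ 682.8019   112.14267]]
orange [62 18  3 13 27] [338.07407407 148.96296296] [664.5 -79.2] [664.4 -78.9] [ 6.5 39.5] 88.6
orange [16 25  4 10 19] [292.26315789 154.94736842] [648.1  70.2] [649.5  69.6] [30.7  6.9] 7.2
red [68 44  3 10 18] [343.66666667 173.11111111] [586.  -95.8] [584.8 -95.8] [29.6  5.7] 5.7
blue [72 43  6 23 71] [349.46478873 177.69014085] [ 570.6 -114.3] [ 566.5 -115.3] [72.2 14.9] 1.6
yellow [ 19  15  35  23 608] [310.56085526 151.29111842] [654.7   9.8] [655.1   9.3] [ 60.7 108.4] 6.7
black [65 17  6 12 45] [342.4        146.97777778] [671.3 -93.5] [669.6 -93.6] [38.4 12.9] 7.9
black [73 28 13  7 51] [353.92156863 156.43137255] [ 639.4 -130.3] [ 640.8 -130.6] [39.  19.7] 88.8
black [65 31  3  5  8] [340.75 158.  ] [635.2 -87.3] [635.5 -87.1] [13.2  4.4] 25.0
black [66 37  3  7  9] [342.         165.33333333] [611.  -90.8] [612.  -89.9] [19.3  5.7] 9.8
black [ 77  41  15  27 112] [360.94642857 175.28571429] [ 577.3 -151.5] [ 569.4 -154. ] [94.1 33.3] 20.2
black [70 42  4  3  8] [346.25  167.625] [ 603.3 -104.4] [ 604.5 -104.4] [6.9 9.2] 43.9
```

```bash
cat >> h.py <<'E'
th=np.radians(7.07); EX=np.array([np.cos(th),np.sin(th),0]); EY=np.array([-np.sin(th),np.cos(th),0])
C=np.array([.600,-.076,0])
def jig(P,off=(18,60)):  # mm jig -> world m
    P=np.atleast_2d(P).astype(float)
    return C+((P[:,:1]+off[0])*EX+(P[:,1:2]+off[1])*EY+P[:,2:]*np.array([0,0,1]))/1000
def box(x0,x1,y0,y1,z): return [(x0,y0,z),(x1,y0,z),(x1,y1,z),(x0,y1,z)]
def overlay(p,jf,off,win,k,trig=66,fn=None):
    im=cv2.resize(p['img'][:,:,::-1],None,fx=k,fy=k,interpolation=cv2.INTER_CUBIC)
    hb=jf-84
    B=[box(-112,-24,hb,hb+24,51),box(-98,-58,hb+trig-12,hb+trig,49),box(-55,-31,jf-13,jf-5,49),box(-24,30,jf-80,jf-6,56),box(24,68,jf-6,jf,56),box(24,68,75,81,56),box(-1,1,-222,112,43)]
    for b in B:
        q=np.round((proj(p,jig(b,off))+.5)*k-.5).astype(int); cv2.polylines(im,[q],True,(0,255,0),1)
    x0,y0,x1,y1=[v*k for v in win]
    im=im[y0:y1,x0:x1]
    if fn: cv2.imwrite(fn,im)
    return im
E
python3 - <<'E'
from h import *
t=optics.snapshot('top'); s=optics.snapshot('side')
a=overlay(t,-68,(18,60),(275,125,400,215),6); b=overlay(s,-68,(18,60),(250,145,375,195),6)
cv2.imwrite('pics/c.png',np.vstack([a[:300] if 0 else a,b])[:840]); 
im=np.vstack([a,b]); cv2.imwrite('pics/c.png',cv2.resize(im,None,fx=.71,fy=.71)); print(im.shape)
E
```

```text
(840, 750, 3)
```

View pics/c.png

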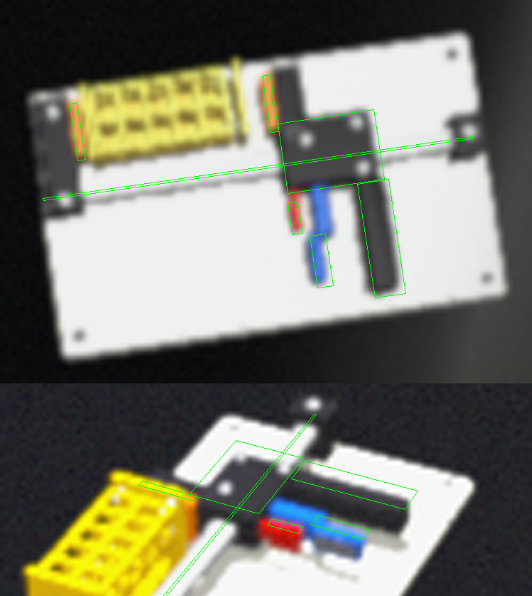

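```bash
cat >> h.py <<'E'
def goto(P,off=(18,60)):
    s=sensors.observe(); R=np.array(s['tool_rot']); t=jig(P,off)[0]
    Rt=np.c_[EX,-EY,[0,0,-1]]
    print('world',np.round(t,4),'shift',np.round(R.T@(t-np.array(s['tool_pos']))*1000,1),'rot',np.round(np.degrees(cv2.Rodrigues(R.T@Rt)[0].ravel()),2),'t',s['time_s'])
E
python3 -c "
from h import *
goto((-75,-117,230)); goto((-75,-117,100))"
```

```text
world [ 0.5504 -0.1396  0.23  ] shift [ 471.2 -283.1    1.3] rot [-0.   -0.   12.63] t 1.45
world [ 0.5504 -0.1396  0.1   ] shift [ 471.2 -283.1  131.3] rot [-0.   -0.   12.63] t 1.45
```

Emit:
drive_tool:
  targets: [36,-22,0,0,0,1.6,1,72,-43,0,0,0,3.2,1,108,-65,0,0,0,4.7,1,144,-87,0,0,0,6.3,1,180,-108,0,0,0,7.9,1,216,-130,0,0,0,9.5,1,252,-151,0,0,0,11,1,288,-173,0,0,0,12.6,1]
  squeeze: 20

```text
time_s: 2.25
tool_pos: [0.416, -0.3036, 0.2315]
tool_rot: [[0.992, 0.122, 0.0], [0.122, -0.992, -0.0], [0.0, 0.0, -1.0]]
contact_force: [0.7, -0.6, 1.1]
opening: 0.0856
```

```bash
python3 -c "
from h import *
goto((-75,-117,150))"
```

```text
world [ 0.5504 -0.1396  0.15  ] shift [ 153.4 -146.4   81.5] rot [ 0.03 -0.03 -0.04] t 2.25
```

Emit:
drive_tool:
  targets: [26,-25,5,0,0,0,1,52,-50,15,0,0,0,1,78,-75,30,0,0,0,1,104,-99,50,0,0,0,1,130,-123,75,0,0,0,1,153.4,-146.4,100,0,0,0,1,153.4,-146.4,130,0,0,0,1,153.4,-146.4,141,0,0,0,1]

```text
time_s: 3.05
tool_pos: [0.5477, -0.1393, 0.0874]
tool_rot: [[0.992, 0.125, -0.004], [0.125, -0.992, 0.001], [-0.004, -0.001, -1.0]]
contact_force: [-1.0, 0.1, 0.2]
opening: 0.0853
```

Run:
```python
from h import *
goto((-75,-117,17))
s=optics.snapshot('side'); t=optics.snapshot('top')
b=overlay(s,-66,(18,60),(270,130,370,210),6); a=overlay(t,-66,(18,60),(310,140,400,210),6)[:,:]
cv2.imwrite('pics/d.png',b)
```

```text
world [ 0.5504 -0.1396  0.017 ] shift [ 3.   0.7 70.4] rot [-0.08  0.23  0.13] t 3.05
```

View pics/d.png

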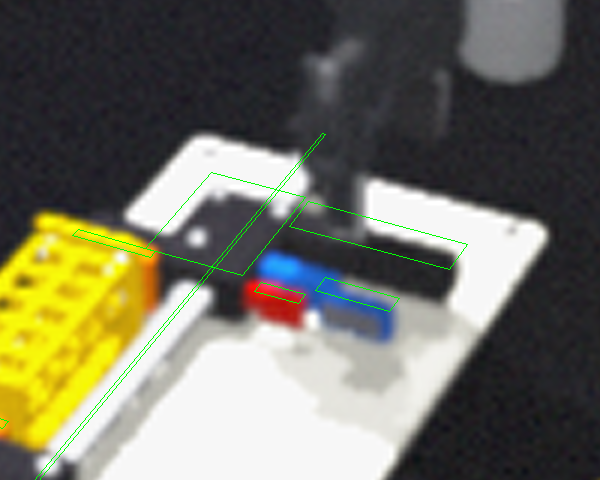

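Run:
```python
from h import *
s=optics.snapshot('side')
c=[C+a*EX*.105+b*EY*.1765+[0,0,.012] for a,b in((-1,-1),(1,-1),(1,1),(-1,1))]
print('board corners in crop px', np.round((proj(s,c)-[270,130])*6))
st=sensors.observe(); T=np.array(st['tool_pos'])
print('tips',np.round((proj(s,[T+k*EY*.0425+[0,0,.013] for k in(1,-1)])-[270,130])*6))
# board edges from side image via networks of white mask
im=s['img'].astype(int); m=im.min(2)>120; m[:, :]=m
sub=np.zeros_like(m); sub[140:245,240:365]=m[140:245,240:365]
ys,xs=np.nonzero(sub); W=world(s,np.c_[xs,ys],.012)[:,:2]*1000
print('ext', [(xs[i],ys[i]) for i in (xs.argmin(),xs.argmax(),ys.argmin(),ys.argmax())],[np.round(W[i]) for i in (xs.argmin(),xs.argmax(),ys.argmin(),ys.argmax())], np.round(np.array(c)*1000))
```

```text
board corners in crop px [[ 541.  220.]
 [ 190.  128.]
 [-149.  506.]
 [ 257.  639.]]
tips [[342. 216.]
 [412. 127.]]
ext [(np.int64(240), np.int64(140)), (np.int64(360), np.int64(168)), (np.int64(240), np.int64(140)), (np.int64(352), np.int64(244))] [array([ 949., -184.]), array([ 514., -257.]), array([ 949., -184.]), array([372.,  56.])] [[ 518. -264.   12.]
 [ 726. -238.   12.]
 [ 682.  112.   12.]
 [ 474.   86.   12.]]
```

Emit:
drive_tool:
  targets: [3,0.7,10,0,0,0,1,3,0.7,20,0,0,0,1,3,0.7,30,0,0,0,1,3,0.7,40,0,0,0,1,3,0.7,50,0,0,0,1,3,0.7,60,0,0,0,1,3,0.7,70,0,0,0,1,3,0.7,70,0,0,0,1]

```text
time_s: 4.0
tool_pos: [0.5509, -0.1406, 0.0185]
tool_rot: [[0.992, 0.124, -0.003], [0.124, -0.992, 0.001], [-0.003, -0.001, -1.0]]
contact_force: [0.6, -0.6, 0.0]
opening: 0.0852
```

Run:
```python
from h import *
goto((-75,-117,17))
t=optics.snapshot('top'); s=optics.snapshot('side')
b=overlay(t,-66,(18,60),(310,140,390,200),8); cv2.imwrite('pics/e.png',b)
```

```text
world [ 0.5504 -0.1396  0.017 ] shift [-0.3 -1.1  1.5] rot [-0.06  0.15  0.03] t 4.0
```

View pics/e.png

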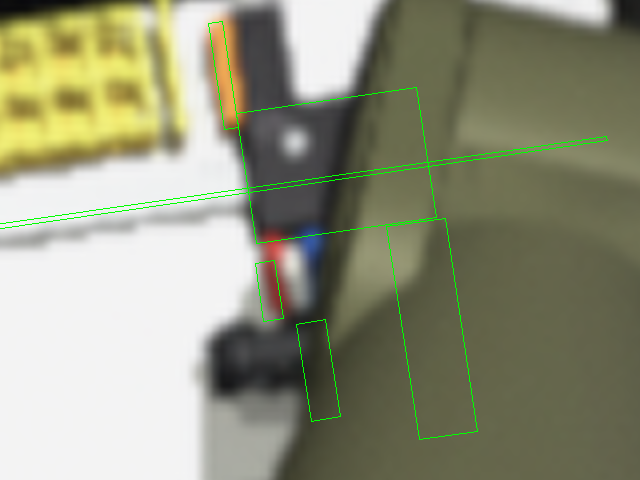

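Emit:
drive_tool:
  targets: [0,0,1,0,0,0,0.85,0,0,1,0,0,0,0.77,0,0,1,0,0,0,0.73,0,1,1,0,0,0,0.7,0,2,1,0,0,0,0.65,0,3,1,0,0,0,0.6,0,3,1,0,0,0,0.6,0,3,1,0,0,0,0.6]
  squeeze: 20

```text
time_s: 4.9
tool_pos: [0.5528, -0.1424, 0.0197]
tool_rot: [[0.992, 0.125, 0.001], [0.125, -0.992, 0.004], [0.001, -0.003, -1.0]]
contact_force: [0.2, 7.1, 4.0]
opening: 0.0512
```

Emit:
drive_tool:
  targets: [0,0,0,0,0,0,0.55,0,1,0,0,0,0,0.5,0,2,0,0,0,0,0.45,0,2,0,0,0,0,0.4,0,2,0,0,0,0,0.4,0,2,0,0,0,0,0.4,0,2,0,0,0,0,0.4,0,2,0,0,0,0,0.4]

```text
time_s: 5.7
tool_pos: [0.5534, -0.1429, 0.0204]
tool_rot: [[0.992, 0.125, 0.002], [0.125, -0.992, 0.006], [0.002, -0.006, -1.0]]
contact_force: [-2.4, 11.1, 11.0]
opening: 0.0387
```

```bash
cat >> h.py <<'E'
def meas(fn=None,win=(275,125,402,215)):
    s=sensors.observe(); f=np.array(s['contact_force'])
    t=np.array(s['tool_pos'])-C; print('t',s['time_s'],'tcp jig',np.round([t@EX*1e3-18,t@EY*1e3-60,t[2]*1e3],1),'F jig',np.round([f@EX,f@EY,f[2]],1),'open',round(s['opening']*1e3,1))
    p=optics.snapshot('top'); im=p['img']; x0,y0,x1,y1=win
    hsv=cv2.cvtColor(im,cv2.COLOR_RGB2HSV)[y0:y1,x0:x1]; H,S,V=[hsv[...,i] for i in range(3)]
    for n,mm,z in(('orange',(H>4)&(H<17)&(S>150)&(V>90),.056),('red',((H<4)|(H>172))&(S>120)&(V>60),.049),('blue',(H>100)&(H<125)&(S>120)&(V>60),.049),('yellow',(H>20)&(H<35)&(S>120)&(V>80),.078)):
        l,st,c=blob(mm)
        for i in range(1,len(st)):
            if st[i,4]>=6:
                ys,xs=np.nonzero(l==i); w=world(p,np.c_[xs+x0,ys+y0],z)-C
                a=w@EX*1e3-18; b=w@EY*1e3-60
                print(n,st[i,4],'x %.0f..%.0f y mean %.1f (%.0f..%.0f)'%(a.min(),a.max(),b.mean(),b.min(),b.max()))
    if fn: cv2.imwrite(fn,cv2.resize(im[y0:y1,x0:x1,::-1],None,fx=6,fy=6,interpolation=cv2.INTER_CUBIC))
E
python3 -c "
from h import *
meas('pics/f.png')"
```

```text
t 5.7 tcp jig [ -72.4 -120.7   20.4] F jig [-1.  11.3 11. ] open 38.7
orange 20 x 27..54 y mean -60.7 (-65..-57)
orange 16 x 34..64 y mean 79.6 (75..82)
red 18 x -52..-19 y mean -67.2 (-71..-64)
blue 11 x -31..-20 y mean -100.4 (-104..-97)
yellow 603 x 17..78 y mean 18.5 (-36..72)
yellow 17 x 28..61 y mean -47.4 (-53..-45)
```

Emit:
drive_tool:
  targets: [0,-1,0,0,0,0,0.5,0,-4,0,0,0,0,0.65,0,-8,0,0,0,0,0.8,0,-12,0,0,0,0,0.9,0,-13,0,0,0,0,0.9,0,-13,0,0,0,0,0.9,0,-13,0,0,0,0,0.9,0,-13,0,0,0,0,0.9]

```text
time_s: 6.55
tool_pos: [0.5515, -0.1334, 0.0194]
tool_rot: [[0.992, 0.123, 0.0], [0.123, -0.992, -0.0], [0.0, 0.0, -1.0]]
contact_force: [0.3, -0.4, -1.4]
opening: 0.077
```

```bash
python3 -c "
from h import *
meas('pics/f.png')"
```

```text
t 6.55 tcp jig [ -73.2 -111.    19.4] F jig [ 0.3 -0.5 -1.4] open 77.0
orange 25 x 27..64 y mean -62.5 (-66..-58)
orange 16 x 34..64 y mean 79.4 (75..82)
red 13 x -48..-19 y mean -67.1 (-71..-64)
yellow 604 x 17..78 y mean 18.6 (-36..72)
yellow 11 x 35..58 y mean -46.1 (-48..-44)
```

Emit:
drive_tool:
  targets: [0,0,0,0,0,0,0.75,0,1,0,0,0,0,0.67,0,2,0,0,0,0,0.59,0,3,0,0,0,0,0.51,0,4,0,0,0,0,0.43,0,5,0,0,0,0,0.39,0,5,0,0,0,0,0.39,0,5,0,0,0,0,0.39]

```text
time_s: 7.4
tool_pos: [0.5525, -0.1353, 0.0207]
tool_rot: [[0.992, 0.125, 0.002], [0.125, -0.992, 0.006], [0.002, -0.005, -1.0]]
contact_force: [-3.5, 11.5, 13.2]
opening: 0.0387
```

```bash
python3 -c "
from h import *
meas()"
```

```text
t 7.4 tcp jig [ -72.5 -113.    20.7] F jig [-2.1 11.8 13.2] open 38.7
orange 7 x 51..65 y mean -55.4 (-57..-53)
orange 15 x 35..64 y mean 79.9 (78..82)
orange 10 x 25..45 y mean -55.3 (-57..-53)
red 14 x -48..-21 y mean -58.2 (-61..-55)
blue 6 x -26..-19 y mean -91.1 (-94..-87)
yellow 605 x 17..78 y mean 20.7 (-35..74)
yellow 24 x 22..64 y mean -45.8 (-48..-43)
```

Emit:
drive_tool:
  targets: [0,-1,0,0,0,0,0.5,0,-4,0,0,0,0,0.65,0,-8,0,0,0,0,0.8,0,-12,0,0,0,0,0.9,0,-12,0,0,0,0,0.9,0,-12,0,0,0,0,0.9,0,-12,0,0,0,0,0.9,0,-12,0,0,0,0,0.9]

```text
time_s: 8.25
tool_pos: [0.5506, -0.1265, 0.0194]
tool_rot: [[0.992, 0.123, 0.0], [0.123, -0.992, -0.0], [0.0, 0.0, -1.0]]
contact_force: [-0.3, 0.1, -0.0]
opening: 0.0766
```

Emit:
drive_tool:
  targets: [0,0,0,0,0,0,0.75,0,1,0,0,0,0,0.67,0,2,0,0,0,0,0.59,0,3,0,0,0,0,0.51,0,4,0,0,0,0,0.43,0,5,0,0,0,0,0.39,0,5,0,0,0,0,0.39,0,5,0,0,0,0,0.39]

```text
time_s: 9.05
tool_pos: [0.5511, -0.128, 0.0213]
tool_rot: [[0.992, 0.125, 0.001], [0.125, -0.992, 0.006], [0.002, -0.006, -1.0]]
contact_force: [-7.1, 11.7, 21.0]
opening: 0.0441
```

```bash
python3 -c "
from h import *
meas()"
```

```text
t 9.05 tcp jig [ -72.9 -105.6   21.3] F jig [-5.6 12.4 21. ] open 44.1
orange 18 x 26..66 y mean -50.2 (-52..-47)
orange 13 x 37..64 y mean 79.9 (78..82)
red 17 x -50..-21 y mean -54.7 (-58..-52)
yellow 646 x 18..79 y mean 16.5 (-44..74)
```

Emit:
drive_tool:
  targets: [0,0,-2,0,0,0,0.38,0,0,-2,0,0,0,0.38,0,0,-2,0,0,0,0.38,0,0,-2,0,0,0,0.38,0,0,-2,0,0,0,0.38,0,0,-2,0,0,0,0.38,0,0,-2,0,0,0,0.38,0,0,-2,0,0,0,0.38]

```text
time_s: 9.9
tool_pos: [0.5513, -0.128, 0.022]
tool_rot: [[0.992, 0.126, 0.001], [0.126, -0.992, 0.006], [0.002, -0.006, -1.0]]
contact_force: [-1.7, 11.5, 8.8]
opening: 0.0405
```

```bash
python3 -c "
from h import *
meas('pics/g.png')"
```

```text
t 9.9 tcp jig [ -72.7 -105.6   22. ] F jig [-0.3 11.6  8.8] open 40.5
orange 19 x 26..66 y mean -48.5 (-51..-46)
orange 14 x 35..64 y mean 80.0 (78..82)
red 18 x -51..-21 y mean -55.2 (-58..-52)
yellow 631 x 18..79 y mean 18.0 (-42..74)
```

View pics/g.png

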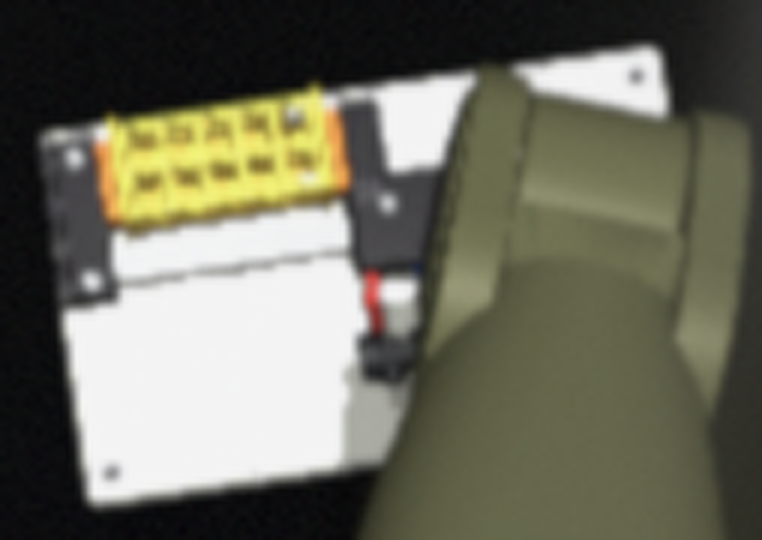

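Emit:
drive_tool:
  targets: [0,-1,0,0,0,0,0.5,0,-4,0,0,0,0,0.65,0,-8,0,0,0,0,0.8,0,-10,0,0,0,0,0.9,0,-10,0,0,0,0,0.9,0,-10,0,0,0,0,0.9,0,-10,0,0,0,0,0.9,0,-10,0,0,0,0,0.9]

```text
time_s: 10.75
tool_pos: [0.5499, -0.1215, 0.0214]
tool_rot: [[0.992, 0.123, 0.0], [0.123, -0.992, -0.0], [0.0, 0.0, -1.0]]
contact_force: [0.4, 0.6, 0.3]
opening: 0.0769
```

Emit:
drive_tool:
  targets: [0,0,0,0,0,0,0.75,0,1,0,0,0,0,0.67,0,2,0,0,0,0,0.59,0,3,0,0,0,0,0.51,0,4,0,0,0,0,0.43,0,5,0,0,0,0,0.39,0,5,0,0,0,0,0.38,0,5,0,0,0,0,0.38]

```text
time_s: 11.55
tool_pos: [0.5504, -0.1241, 0.0228]
tool_rot: [[0.992, 0.125, 0.001], [0.125, -0.992, 0.004], [0.001, -0.004, -1.0]]
contact_force: [-5.0, 8.5, 16.4]
opening: 0.0486
```

Emit:
drive_tool:
  targets: [0,0,0,0,0,0,0.38,0,0,0,0,0,0,0.38,0,0,0,0,0,0,0.38,0,0,0,0,0,0,0.38,0,0,0,0,0,0,0.38,0,0,0,0,0,0,0.38,0,0,0,0,0,0,0.38,0,0,0,0,0,0,0.38]

```text
time_s: 12.35
tool_pos: [0.5504, -0.1241, 0.0228]
tool_rot: [[0.992, 0.125, 0.001], [0.125, -0.992, 0.004], [0.001, -0.004, -1.0]]
contact_force: [-5.8, 8.6, 15.7]
opening: 0.0483
```

```bash
python3 -c "
from h import *
meas()"
```

```text
t 12.35 tcp jig [ -73.1 -101.7   22.8] F jig [-4.7  9.3 15.7] open 48.3
orange 17 x 26..62 y mean -48.7 (-51..-46)
orange 14 x 35..64 y mean 80.0 (78..82)
red 15 x -50..-21 y mean -54.9 (-58..-52)
yellow 634 x 18..79 y mean 17.8 (-42..74)
```

Run:
```python
from h import *
s=optics.snapshot('side'); a=s['img'][155:225,245:325,::-1]; b=cv2.imread('pics/side0.png')[155:225,245:325]
f=lambda i:cv2.resize(i,None,fx=5,fy=5,interpolation=cv2.INTER_CUBIC)
cv2.imwrite('pics/i.png',np.hstack([f(b),f(a)]))
```

```text
(no output)
```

View pics/i.png

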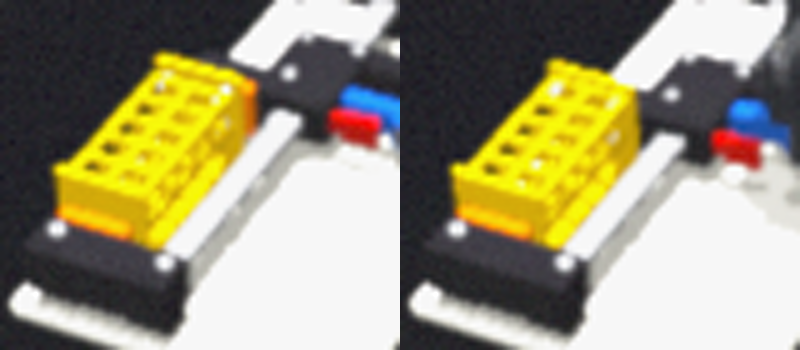

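Emit:
drive_tool:
  targets: [0,-1,0,0,0,0,0.6,0,-4,-1,0,0,0,0.75,0,-6,-1,0,0,0,0.85,0,-6,-1,0,0,0,0.9,0,-6,-1,0,0,0,0.9,0,-6,-1,0,0,0,0.9,0,-6,-1,0,0,0,0.9,0,-6,-1,0,0,0,0.9]

```text
time_s: 13.25
tool_pos: [0.5497, -0.1204, 0.0223]
tool_rot: [[0.992, 0.123, -0.0], [0.123, -0.992, -0.0], [-0.0, 0.0, -1.0]]
contact_force: [-0.3, 0.2, -0.6]
opening: 0.0765
```

Emit:
drive_tool:
  targets: [0,0,0,0,0,0,0.75,0,1,0,0,0,0,0.67,0,2,0,0,0,0,0.59,0,3,0,0,0,0,0.51,0,3,0,0,0,0,0.43,0,3,0,0,0,0,0.39,0,3,0,0,0,0,0.38,0,3,0,0,0,0,0.38]

```text
time_s: 14.05
tool_pos: [0.5504, -0.1237, 0.0239]
tool_rot: [[0.992, 0.123, 0.001], [0.123, -0.992, -0.001], [0.001, 0.001, -1.0]]
contact_force: [-4.2, 0.1, 13.2]
opening: 0.0493
```

Emit:
drive_tool:
  targets: [0,0,-1,0,0,0,0.38,0,0,-2,0,0,0,0.38,0,0,-2,0,0,0,0.38,0,0,-2,0,0,0,0.38,0,0,-2,0,0,0,0.38,0,0,-2,0,0,0,0.38,0,0,-2,0,0,0,0.38,0,0,-2,0,0,0,0.38]

```text
time_s: 14.85
tool_pos: [0.5504, -0.1237, 0.0241]
tool_rot: [[0.992, 0.123, 0.0], [0.123, -0.992, -0.001], [0.0, 0.001, -1.0]]
contact_force: [2.8, -4.4, -4.4]
opening: 0.049
```

```bash
python3 -c "
from h import *
meas()"
```

```text
t 14.85 tcp jig [ -73.1 -101.3   24.1] F jig [ 2.2 -4.7 -4.4] open 49.0
orange 18 x 26..66 y mean -48.4 (-51..-46)
orange 12 x 38..64 y mean 80.0 (78..82)
red 15 x -50..-21 y mean -54.9 (-58..-52)
yellow 636 x 18..79 y mean 18.0 (-42..75)
```

Emit:
drive_tool:
  targets: [0,-1,0,0,0,0,0.6,0,-3,0,0,0,0,0.75,0,-4,0,0,0,0,0.9,0,-4,0,0,0,0,1,0,-4,0,0,0,0,1,0,-4,-25,0,0,0,1,0,-4,-55,0,0,0,1,0,-4,-75,0,0,0,1]

```text
time_s: 15.7
tool_pos: [0.5502, -0.1194, 0.1012]
tool_rot: [[0.992, 0.123, 0.002], [0.123, -0.992, -0.0], [0.002, 0.001, -1.0]]
contact_force: [0.1, 0.0, -0.0]
opening: 0.085
```

Emit:
drive_tool:
  targets: [5,-15,-5,0,0,0,0.5,15,-38,-5,0,0,0,0.2,25,-60,-5,0,0,0,0,30,-78,-5,0,0,0,0,30,-78,-5,0,0,0,0,30,-78,-5,0,0,0,0,30,-78,-5,0,0,0,0,30,-78,-5,0,0,0,0]

```text
time_s: 16.5
tool_pos: [0.5694, -0.0387, 0.1041]
tool_rot: [[0.992, 0.123, -0.0], [0.123, -0.992, -0.0], [-0.0, 0.0, -1.0]]
contact_force: [0.6, 0.5, 0.4]
opening: 0.0002
```

Run:
```python
from h import *
meas()
goto((-43,-20,25))
t=optics.snapshot('top'); b=overlay(t,-42,(18,60),(300,140,380,200),8); cv2.imwrite('pics/j.png',b)
```

```text
t 16.5 tcp jig [-43.8 -19.2 104.1] F jig [0.7 0.4 0.4] open 0.2
orange 6 x 57..64 y mean 79.8 (78..82)
orange 7 x 35..51 y mean 80.3 (78..82)
yellow 130 x 18..78 y mean 62.3 (49..74)
world [ 0.5703 -0.0394  0.025 ] shift [ 0.7  0.8 79.2] rot [ 0.    0.01 -0.03] t 16.55
```

View pics/j.png

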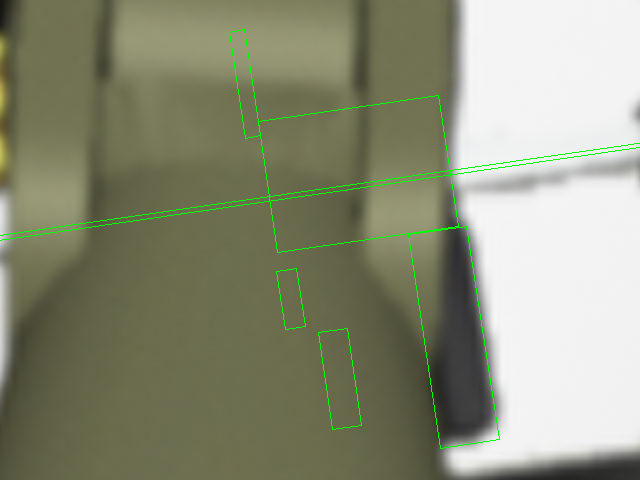

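Emit:
drive_tool:
  targets: [0,0,15,0,0,0,0,0,0,30,0,0,0,0,0,0,45,0,0,0,0,0,0,60,0,0,0,0,0,0,70,0,0,0,0,0,0,75,0,0,0,0,0,0,75,0,0,0,0,0,0,75,0,0,0,0]

```text
time_s: 17.4
tool_pos: [0.5701, -0.0382, 0.0298]
tool_rot: [[0.992, 0.123, 0.001], [0.123, -0.992, -0.0], [0.001, 0.0, -1.0]]
contact_force: [0.5, -0.3, -0.9]
opening: -0.0003
```

Emit:
drive_tool:
  targets: [0,2,0,0,0,0,0,0,4,0,0,0,0,0,0,6,0,0,0,0,0,0,9,0,0,0,0,0,0,12,0,0,0,0,0,0,15,0,0,0,0,0,0,18,0,0,0,0,0,0,20,0,0,0,0,0]

```text
time_s: 18.2
tool_pos: [0.5718, -0.0579, 0.0292]
tool_rot: [[0.992, 0.124, -0.001], [0.124, -0.992, 0.001], [-0.0, -0.001, -1.0]]
contact_force: [-1.2, 2.2, 0.4]
opening: 0.0
```

```bash
python3 -c "
from h import *
meas()"
```

```text
t 18.2 tcp jig [-43.7 -38.5  29.2] F jig [-0.9  2.4  0.4] open 0.0
orange 14 x 35..64 y mean 80.0 (78..82)
yellow 344 x 18..78 y mean 43.3 (10..74)
```

Emit:
drive_tool:
  targets: [0,2,1,0,0,0,0,0,4,2,0,0,0,0,0,6,2,0,0,0,0,0,8,2,0,0,0,0,0,11,2,0,0,0,0,0,14,2,0,0,0,0,0,17,2,0,0,0,0,0,20,2,0,0,0,0]

```text
time_s: 19.05
tool_pos: [0.5745, -0.0779, 0.0272]
tool_rot: [[0.992, 0.124, -0.0], [0.124, -0.992, 0.0], [-0.0, -0.0, -1.0]]
contact_force: [-1.6, 4.5, 0.6]
opening: -0.0001
```

```bash
python3 -c "
from h import *
meas()"
```

```text
t 19.05 tcp jig [-43.5 -58.7  27.2] F jig [-1.   4.7  0.6] open -0.1
orange 14 x 35..64 y mean 80.0 (78..82)
yellow 527 x 17..78 y mean 27.6 (-22..74)
```

Emit:
drive_tool:
  targets: [0,4,0,0,0,0,0,0,8,0,0,0,0,0,0,12,0,0,0,0,0,0,16,0,0,0,0,0,0,20,0,0,0,0,0,0,23,0,0,0,0,0,0,26,0,0,0,0,0,0,26,0,0,0,0,0]

```text
time_s: 19.9
tool_pos: [0.578, -0.1043, 0.0273]
tool_rot: [[0.992, 0.123, 0.0], [0.123, -0.992, -0.001], [0.0, 0.001, -1.0]]
contact_force: [-1.4, 3.4, 0.8]
opening: 0.0002
```

```bash
python3 -c "
from h import *
meas('pics/k.png')"
```

```text
t 19.9 tcp jig [-43.3 -85.4  27.3] F jig [-1.   3.6  0.8] open 0.2
orange 13 x 35..64 y mean 80.2 (78..82)
yellow 619 x 17..79 y mean 19.6 (-42..74)
```

View pics/k.png

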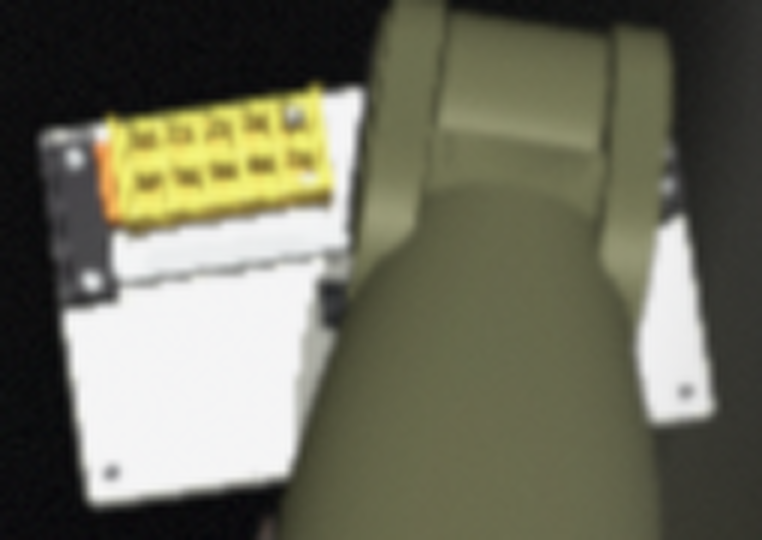

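Emit:
drive_tool:
  targets: [0,-4,0,0,0,0,0,0,-10,0,0,0,0,0,0,-18,0,0,0,0,0,0,-18,0,0,0,0,0,0,-18,-25,0,0,0,0,0,-18,-60,0,0,0,0,0,-18,-100,0,0,0,0,0,-18,-140,0,0,0,0]

```text
time_s: 20.75
tool_pos: [0.5753, -0.0858, 0.1687]
tool_rot: [[0.992, 0.124, -0.0], [0.124, -0.992, -0.001], [-0.0, 0.001, -1.0]]
contact_force: [0.9, -0.6, 0.3]
opening: -0.0
```

Emit:
drive_tool:
  targets: [-40,0,-20,0,0,0,0,-80,0,-30,0,0,0,0,-110,30,-30,0,0,0,0,-130,70,-30,0,0,0,0,-140,110,-30,0,0,0,0,-145,150,-30,0,0,0,0,-145,170,-30,0,0,0,0,-145,170,-30,0,0,0,0]

```text
time_s: 21.55
tool_pos: [0.4528, -0.2751, 0.1974]
tool_rot: [[0.993, 0.12, 0.001], [0.12, -0.993, -0.002], [0.0, 0.002, -1.0]]
contact_force: [-0.0, -0.2, -0.3]
opening: 0.0005
```

Run:
```python
from h import *
meas()
t=optics.snapshot('top'); s=optics.snapshot('side')
a=cv2.resize(t['img'][125:215,275:402,::-1],None,fx=4,fy=4,interpolation=cv2.INTER_CUBIC)
b=cv2.resize(s['img'][140:230,245:372,::-1],None,fx=4,fy=4,interpolation=cv2.INTER_CUBIC)
cv2.imwrite('pics/l.png',np.vstack([a,b])[:600] if 0 else cv2.resize(np.vstack([a,b]),None,fx=.83,fy=.83))
```

```text
t 21.55 tcp jig [-188.6 -239.5  197.4] F jig [-0.1 -0.2 -0.3] open 0.5
orange 28 x 26..63 y mean -88.9 (-93..-85)
orange 18 x 34..64 y mean 79.5 (77..82)
red 16 x -49..-20 y mean -93.4 (-98..-90)
blue 72 x -91..-19 y mean -112.0 (-121..-102)
yellow 614 x 17..79 y mean 18.9 (-42..73)
```

View pics/l.png

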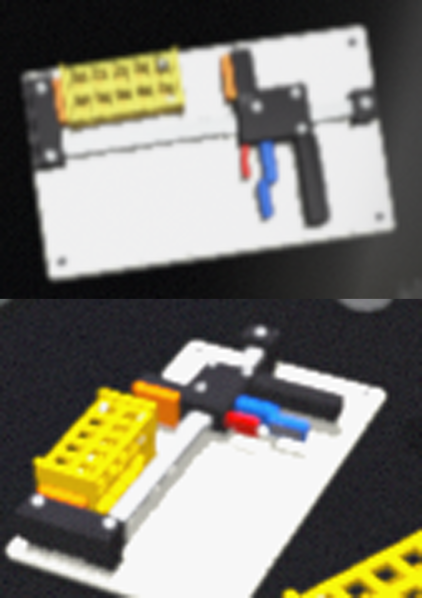

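```bash
python3 -c "
from rig import workorder
print(workorder.job_done())"
```

```text
the job is handed in; nothing more can be done
None
```

The rack's near end panel is pressed home and the jaw is drawn back. I handed the job in at about 22 s of the 69 s allowed.

**Pressing:** I squeezed the trigger five times at the 20 N grip setting, letting it return fully between squeezes. The jaw met the panel on the third squeeze and pushed it in. The fourth and fifth stalled at 48.3 mm and 49.0 mm with no further jaw movement, which is inside the 42–56 mm range given for a panel that is home.

**Releasing:** I let go of the trigger, then pushed the red tab with shut fingers at about 5 N, and the jaw slid back. The arm now stands clear, with contact force about 0.

**Last checks:**
- **Jaw:** it stands about 40 mm back from the panel.
- **Rack:** it measures about 115 mm long in the top picture, against about 125 mm at the start, and no gap shows. It still stands against the fixed jaw. One pixel is about 3 mm, so a gap smaller than that would not show in the length.
- **Glassware:** the arm made no contact away from the clamp, but I did not take a final picture of the beaker and bottles.

**Disagreements:**
- The side camera put the board about 4–8 mm from where the top camera did. The gripper showed about the same shift in the side view, so I used the top camera.
- At the stall, the jaw face read −42 to −44 mm, where −40 mm is expected with the panel home. I put that down to pixel size.

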